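Unlock the medicine box with the key that fits

ROBOT

A 6-joint arm with a two-finger parallel gripper is mounted at the origin on a cart in front of the work surface, level with it; the furniture and walls round the work are solid. World frame = base frame: x ahead of the robot, y to its left, z up, the work surface at z = 0. Lengths are in m, angles in rad, forces in N, time in s.
With the tool pointing down it reaches from about 0.225 to 0.875 m from the base axis. Payload 3.4 kg.
Tool frame: the origin (TCP) lies midway between the tips of the shut fingers; the grasp point (between the pads) lies 19 mm behind it; z points along the fingers, y is the line along which they close (so a half turn about z gives the same grasp; the last joint's range is limited). The gripper opens to 85 mm and grips with 20 to 120 N. Pads are 22 mm wide; open, the fingers measure 114 mm over their backs; the gripper's body (76 mm by 85 mm) begins 54 mm behind the grasp point. The pads swing forward as they close: fully open they stand 13 mm farther back than shut.
Start: joints at [-1.306, 0.276, 1.505, -0, 1.361, -0.121], TCP at [0.216, -0.533, 0.231] pointing down, gripper open.
Joint ranges: [-2.89, 2.89], [-0.75, 2.08], [0.22, 2.7], [-1.18, 4.32], [0.11, 2.71], [-2.7, 2.7]. Speed limits (rad/s): [2.57, 2.57, 3.14, 3.14, 3.14, 3.14].

INTERFACE

Orientations are given as a unit quaternion [x, y, z, w].
In Python, from plant import bot gives the robot as it stands.
- The arm moves only by the shell command python3 -m creep 'ROWS' [FORCE]. ROWS is JSON, a list of rows, each a list of 3 entries, a list of its own where there are three numbers: the shift along the world's x, y, z in m, then the turn, a rotation vector about the world's x, y, z in rad, then the finger opening in m, from 0 to 0.0854. In form: [[[x, y, z], [rx, ry, rz], gripper], ...]. A call has 1 to 20 rows; each row is the pose to reach, as a shift and turn from the pose commanded when the call began; what a row does not reach only later rows make up. A row lasts 1/10 s, in which the tool goes at most 50 mm and 8.59 degrees, less where a joint would pass 70% of its speed; a pose out of reach is approached as far as the arm can. A call with a gripper value outside its range is refused whole. The fingers move at their own pace and stop on an object; FORCE is the grip in N (left out, the last holds). Time passes only in rows, so rows that repeat a pose let the fingers close. It gives the time, the measured TCP pose, the force, the opening and the grip force at its end, in the units of the state.
- bot.get_obs(): the state, without advancing time (a new reading comes with each control period).
- bot.capture(name): name is "side" or "top"; returns a dict with "color" (420x560x3 uint8, red, green, blue), "range_z" (420x560 float32, m along the optical axis (not along the pixel's ray), 0 where there is no reading), "vfov" (degrees; the focal length in pixels is half the picture's height over the tangent of half this angle, whatever the lens; pixels are square), "cx", "cy" (the principal point, pixels), "dist" ([k1, k2, p1, p2, k3] as OpenCV has them; the pictures are not rectified), "R" (3x3) and "t" (3): a world point X has camera coordinates R X + t. Camera axes: x right, y down, z forward; pixel columns grow to the right and rows downward; lengths in m; the calibration is good to about 2 mm. A picture is of the moment at which its call begins.
- bot.sign_off(): hands the job in; it is judged then, once.
The state is a dict: "time": time; "joints": joint angles; "dq": joint speeds; "effort": joint torques, N m; "tcp_pos": TCP position; "orientation": TCP orientation; "wrist_force": force on the tool from outside, world axes, zero at the start; "moment": the same for the moment, N m; "opening": finger opening in m; "grasp_force": force on a finger pad.
Only numpy, scipy, OpenCV 4.12 (cv2) and the standard library are available. Lean on these libraries where they do the work, as an engineer would, in place of code of your own. Each camera call takes 0.05 s, during which the arm holds its last target. There are 200 camera calls.

TASK

The grey medicine box on the worktop is locked, and three keys stand upright in wooden stands beside it. Find the one key that fits and works the lock, push its blade fully home in the keyway on top of the box, and turn it clockwise (seen from above) until the lock comes to its stop. Then let go and leave the key standing in the turned lock.

Things in the scene. Friction and masses are not known exactly. Their poses are not given: they have to be found in the camera images.
- key_a: Upright steel key, 60 g, 84 mm tall: flat blade 30 wide, 10 thick, 45 tall, below a short neck and a bow (upright tab with round top, 26 wide, 10 thick, from 51 to 84 above origin). Origin: centre of the blade's underside; z up, x along blade width, y through the thickness of blade and bow. Half turn alike. Lowest 14 mm in a close pocket of a fixed wooden stand 70x30x20 (origin 6 mm up).
- key_b: Steel key just like key_a (same bow, thickness, height, origin, axes and kind of stand, pull it straight up), but its blade is 54 mm wide.
- key_c: Steel key just like key_a (same bow, height, origin, axes and kind of stand, pull it straight up), but its blade is a slim square bar, 10 x 10 mm.
- keyway (a point): Mouth centre of the lock, in the middle of the flat top of the fixed grey box (180x150x85 mm), 85 mm over the worktop. Round hole 50 wide, 35 deep; in it a brass plug with a straight slot 18 mm wide right across, lips rounded (5 mm), flat floor 35 down. x along the slot, z up; turns with the plug. A blade over 50 wide cannot enter; one under 14 wide spins without effect.
- plug (a joint): Turn of the brass plug, rad: 0 locked (at the start), growing clockwise seen from above to a firm stop at 1.05 (60 degrees); light friction (0.08 N m), stays where it is left; unlocked beyond 0.7. The 30 mm blade has 4 mm play to either side across the slot, 9 mm along it, and turns about 0.27 rad before it catches the plug, so the hand turns about 1.3 rad in all.
Not all that is in view belongs to the job. What is shaped like the key_a but blue is not meant.

How it is judged:
By the outcome, as a careful person would: the job done as asked, in the order asked, and still so for the second after the job is handed in, with the robot touching nothing.
It also fails if it takes over 48 s, if anything falls off the work surface, if the arm or the gripper's body presses on something with over 40 N, if the wrist force passes 120 N, or if a joint passes its speed limit or range.

## Working session

There is one attempt and no reset: what is moved stays moved. The work goes in short steps, Python scripts to look and compute and a shell command to move; the robot and the scene stay as the last step left them, time stands still between calls to the robot, and variables do not carry over. Pictures are saved under pics/ and viewed, at most 10 in all, crops included, and the job is handed in when it is done.

```bash
mkdir -p pics; cat > h.py <<'E'
import numpy as np, cv2
from plant import bot
def cap(n):
    c=bot.capture(n); np.savez(f'/tmp/{n}.npz',**{k:np.asarray(v) for k,v in c.items()}); return c
def world(c):
    H,W=c['range_z'].shape; f=H/2/np.tan(np.radians(float(c['vfov']))/2)
    K=np.array([[f,0,c['cx']],[0,f,c['cy']],[0,0,1]],float)
    u,v=np.meshgrid(np.arange(W),np.arange(H))
    p=cv2.undistortPoints(np.stack([u,v],-1).reshape(-1,1,2).astype(np.float64),K,np.asarray(c['dist'],float)).reshape(H,W,2)
    z=c['range_z'][...,None].astype(float)
    P=np.concatenate([p*z,z],-1)
    X=(P-np.asarray(c['t']))@np.asarray(c['R'])
    X[c['range_z']==0]=np.nan
    return X
E
python3 - <<'E'
from h import *
for n in('top','side'):
    c=cap(n); cv2.imwrite(f'pics/{n}0.png',c['color'][...,::-1])
    print(n,-np.array(c['R']).T@c['t'],c['vfov'],c['dist'])
print(bot.get_obs())
E
```

```text
top [ 0.3804008  -0.09515892  1.0707777 ] 48.39009325131832 [-0.06480957  0.          0.          0.          0.        ]
side [-0.20469011 -1.04255656  0.59518209] 43.34428100763776 [-0.02852859  0.          0.          0.          0.        ]
{'time': 0.1, 'joints': array([-1.30599254e+00,  2.76532004e-01,  1.50600926e+00, -1.11808056e-05,
        1.36070235e+00, -1.20997074e-01]), 'dq': array([ 1.42083549e-04, -1.74723993e-03, -3.05126299e-03,  2.55911705e-03,
        3.90832593e-05, -1.40062346e-03]), 'effort': array([ 1.07055392e-03, -4.17700231e+01, -2.46404743e+01, -3.71270016e-04,
        5.72196077e-03, -7.75216648e-06]), 'tcp_pos': array([ 0.21624138, -0.53227908,  0.23052498]), 'orientation': array([ 9.81451775e-01,  1.91707413e-01, -6.47561800e-05, -8.22956281e-04]), 'wrist_force': array([-0.77872429, -0.50364385, -0.29925153]), 'moment': array([-0.03641767, -0.01022074, -0.03339859]), 'grasp_force': 0.0, 'opening': 0.08515148295650449}
```

View pics/top0.png

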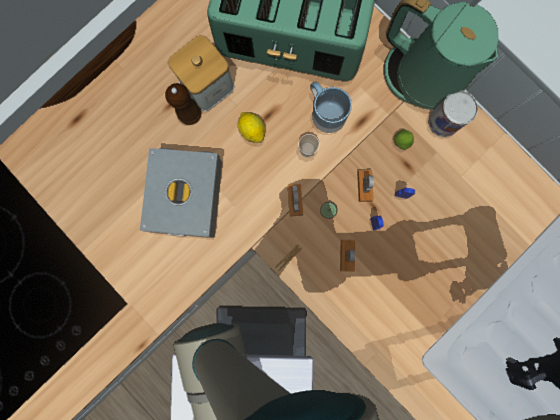

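View pics/side0.png

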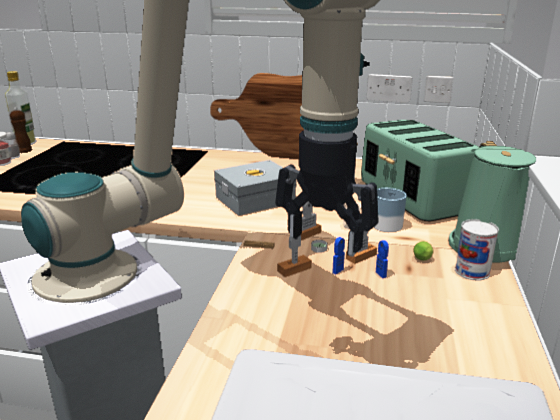

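Top view: box centred about (181,192) with the slotted plug at (179,191). The stands are at (295,199), (366,184) and (348,255), and the blue decoys at (377,218) and (405,192). Next I measure each key and enlarge the views.

```bash
python3 - <<'E'
from h import *
c=dict(np.load('/tmp/top.npz')); X=world(c)
im=c['color'][...,::-1]
def reg(u0,u1,v0,v1,zlo,zhi):
    x=X[v0:v1,u0:u1]; m=(x[...,2]>zlo)&(x[...,2]<zhi); return x[m]
for n,(u,v) in dict(k1=(295,199),k2=(366,184),k3=(348,255)).items():
    for zl,zh in((.012,.026),(.03,.055),(.06,.1)):
        p=reg(u-16,u+16,v-24,v+24,zl,zh)
        if len(p)<4: print(n,zl,len(p)); continue
        r=cv2.minAreaRect(p[:,:2].astype(np.float32)*1000)
        print(n,zl,len(p),np.round(p.mean(0),4),'rect c',np.round(r[0],1),'sz',np.round(r[1],1),'ang',round(r[2],1),'zmax',p[:,2].max().round(4))
p=reg(130,230,140,245,.075,.095); r=cv2.minAreaRect(p[:,:2].astype(np.float32)*1000); print('box',p.mean(0),r)
# brass pixels
hsv=cv2.cvtColor(im,cv2.COLOR_BGR2HSV)[165:215,150:210]; m=(hsv[...,1]>90)&(hsv[...,0]>12)&(hsv[...,0]<35)
x=X[165:215,150:210][m]; print('brass',m.sum(),np.nanmedian(x,0)); 
m2=x[:,2]>.07; print(m2.sum(),x[m2].mean(0),cv2.minAreaRect(x[m2][:,:2].astype(np.float32)*1000))
a=cv2.resize(im[165:215,155:205],(400,400),interpolation=cv2.INTER_CUBIC)
b=cv2.resize(im[160:280,270:420],(500,400),interpolation=cv2.INTER_CUBIC)[:, :400]
cv2.imwrite('pics/c1.png',np.hstack([a,b]))
s=dict(np.load('/tmp/side.npz'))['color'][...,::-1]
cv2.imwrite('pics/c2.png',cv2.resize(s[150:290,205:405],(800,560),interpolation=cv2.INTER_CUBIC))
E
```

```text
k1 0.012 272 [ 0.5041 -0.1129  0.0186] rect c [ 505.7 -113. ] sz [70.1 30. ] ang 5.9 zmax 0.025
k1 0.03 62 [ 0.5028 -0.1128  0.0486] rect c [ 505.4 -112.7] sz [53.5  9.9] ang 6.5 zmax 0.0539
k1 0.06 62 [ 0.5036 -0.1129  0.0837] rect c [ 504.6 -112.9] sz [23.7  9.9] ang 8.1 zmax 0.0911
k2 0.012 296 [ 0.5397 -0.2704  0.0187] rect c [ 541.5 -272.6] sz [70.5 31. ] ang 3.5 zmax 0.0246
k2 0.03 32 [ 0.538  -0.2694  0.044 ] rect c [ 539.8 -269.1] sz [29.4  6.8] ang 13.9 zmax 0.0539
k2 0.06 86 [ 0.5395 -0.2719  0.081 ] rect c [ 541.3 -272.9] sz [25.7 10.2] ang 4.3 zmax 0.0922
k3 0.012 352 [ 0.3815 -0.2315  0.0185] rect c [ 381.6 -233.4] sz [69.8 30.2] ang 0.3 zmax 0.0259
k3 0.03 5 [ 0.3826 -0.2291  0.0451] rect c [ 382.6 -228.9] sz [1.2 8.7] ang 86.7 zmax 0.0533
k3 0.06 79 [ 0.3816 -0.2325  0.0821] rect c [ 381.5 -233.7] sz [10.3 23.6] ang 89.7 zmax 0.0924
box [0.50967011 0.137443   0.08355844] ((510.6129455566406, 138.39198303222656), (150.8331298828125, 181.51097106933594), 85.77590942382812)
brass 254 [0.51090526 0.14738058 0.08249021]
235 [0.51068149 0.13899782 0.08216834] ((511.1360778808594, 139.0225372314453), (47.1119384765625, 39.91295623779297), 85.12603759765625)
```

View pics/c1.png

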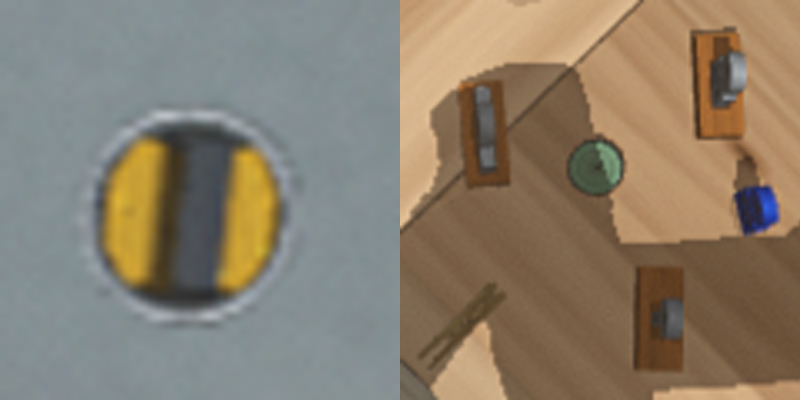

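View pics/c2.png

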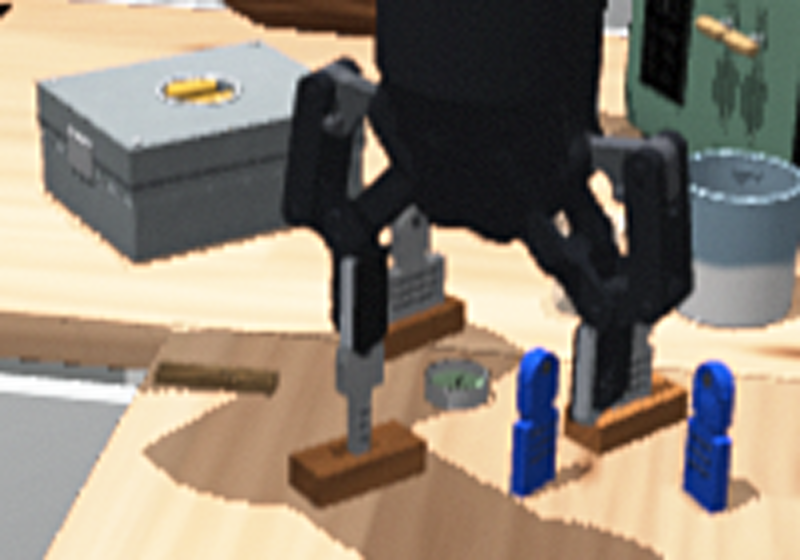

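c1/c2: the key at (348,255) is slim (key_c). The one at (295,199) spans nearly its whole stand (key_b, 54 mm wide). The one at (366,184) measures 29 mm wide, so it is key_a, at about (0.541,-0.273) with yaw about 4°. Next come the slot angle and the decoy clearance.

```bash
python3 - <<'E'
from h import *
c=dict(np.load('/tmp/top.npz')); X=world(c); im=c['color'][...,::-1]
x=X[165:215,150:210]
for lo,hi in((.035,.06),(.06,.08)):
    p=x[(x[...,2]>lo)&(x[...,2]<hi)]; 
    if len(p)>4: print(lo,len(p),p.mean(0),cv2.minAreaRect(p[:,:2].astype(np.float32)*1000))
p=X[140:245,130:230].reshape(-1,3); p=p[abs(p[:,2]-.0835)<.006]; print('top z med',np.median(p[:,2]))
hsv=cv2.cvtColor(im,cv2.COLOR_BGR2HSV)
m=(hsv[...,0]>110)&(hsv[...,0]<130)&(hsv[...,1]>180)
n,l,s,ce=cv2.connectedComponentsWithStats(m.astype(np.uint8))
for i in range(1,n):
    if s[i,4]>15: q=X[l==i]; print('blue',s[i,4],np.nanmin(q,0).round(3),np.nanmax(q,0).round(3))
# brass lobes: slot direction from the line joining lobe centroids
m=((hsv[...,1]>110)&(hsv[...,0]>15)&(hsv[...,0]<35)).astype(np.uint8); m[:165]=0;m[215:]=0;m[:,:150]=0;m[:,210:]=0
n,l,s,ce=cv2.connectedComponentsWithStats(m)
L=[X[(l==i)].mean(0) for i in range(1,n) if s[i,4]>30]; print('lobes',L,s[1:,4])
a,b=L[:2]; d=a-b; print('slot ang',np.degrees(np.arctan2(-d[0],d[1])),'mid',(a+b)/2)
E
```

```text
0.035 108 [0.51210078 0.14173521 0.05769215] ((511.7222900390625, 141.55789184570312), (15.605857849121094, 47.387229919433594), 86.36387634277344)
0.06 156 [0.51314945 0.14393603 0.07342449] ((512.5362548828125, 135.5721435546875), (127.88369750976562, 104.36688995361328), 88.6631851196289)
top z med 0.08359425515855971
blue 27 [ 0.518 -0.365  0.077] [ 0.526 -0.35   0.086]
blue 31 [ 0.445 -0.298  0.074] [ 0.465 -0.289  0.086]
lobes [array([0.51123889, 0.15200348, 0.08002604]), array([0.50969629, 0.1224482 , 0.08248081])] [141  97]
slot ang -2.987758492993882 mid [0.51046759 0.13722584 0.08125342]
```

```bash
python3 -m creep '[[[0.01,0.01,0],[0,0,0.1],0.06],[[0.03,0.025,0],[0,0,0.24],0.06],[[0.05,0.04,0],[0,0,0.38],0.06],[[0.07,0.055,0],[0,0,0.52],0.06],[[0.09,0.07,0],[0,0,0.66],0.06],[[0.11,0.085,0],[0,0,0.8],0.06],[[0.13,0.1,0],[0,0,0.94],0.06],[[0.15,0.12,0],[0,0,1.08],0.06],[[0.17,0.135,0],[0,0,1.22],0.06],[[0.19,0.15,0],[0,0,1.36],0.06],[[0.21,0.17,0],[0,0,1.5],0.06],[[0.23,0.185,0],[0,0,1.64],0.06],[[0.25,0.2,0],[0,0,1.78],0.06],[[0.265,0.21,0],[0,0,1.92],0.06],[[0.28,0.22,0],[0,0,2.06],0.06],[[0.29,0.23,0],[0,0,2.2],0.06],[[0.3,0.24,0],[0,0,2.34],0.06],[[0.31,0.25,0],[0,0,2.48],0.06],[[0.32,0.255,0],[0,0,2.62],0.06],[[0.325,0.26,0],[0,0,2.76],0.06]]' 30
python3 -m creep '[[[0,0,-0.01],[0,0,0.066],0.06],[[0,0,-0.03],[0,0,0.066],0.06],[[0,0,-0.05],[0,0,0.066],0.06],[[0,0,-0.07],[0,0,0.066],0.06],[[0,0,-0.08],[0,0,0.066],0.06],[[0,0,-0.08],[0,0,0.066],0.06],[[0,0,-0.08],[0,0,0.066],0.06]]'
python3 - <<'E'
from h import *
o=bot.get_obs(); print(o['tcp_pos'],o['orientation'],o['joints'],o['wrist_force'],o['opening'])
from scipy.spatial.transform import Rotation as R
M=R.from_quat(o['orientation']).as_matrix(); print(np.degrees(np.arctan2(M[1,0],M[0,0])),M[:,2])
c=cap('side'); cv2.imwrite('pics/s1.png',cv2.resize(c['color'][120:300,250:450,::-1],(800,600)[:2]))
E
```

```text
time: 2.1
tcp_pos: [0.5419, -0.2722, 0.2307]
orientation: [-0.005, 1.0, 0.0, -0.0]
wrist_force: [-0.6, -0.2, 1.1]
opening: 0.0599
grasp_force: 0.0
time: 2.8
tcp_pos: [0.5417, -0.273, 0.1517]
orientation: [-0.035, 0.999, -0.0, 0.0]
wrist_force: [-0.9, 0.2, 0.4]
opening: 0.0599
grasp_force: 0.0
[ 0.54168522 -0.27302285  0.15169653] [-3.50699007e-02  9.99384834e-01 -1.10036097e-04  2.09568723e-04] [-5.81559490e-01  3.74856798e-01  1.56052203e+00  6.72769784e-05
  1.20574461e+00 -2.22253401e+00] [-0.92069029  0.15314587  0.43433342] 0.05987644714802052
-175.98045829895807 [ 4.26597517e-04 -2.05237705e-04 -9.99999888e-01]
```

View pics/s1.png

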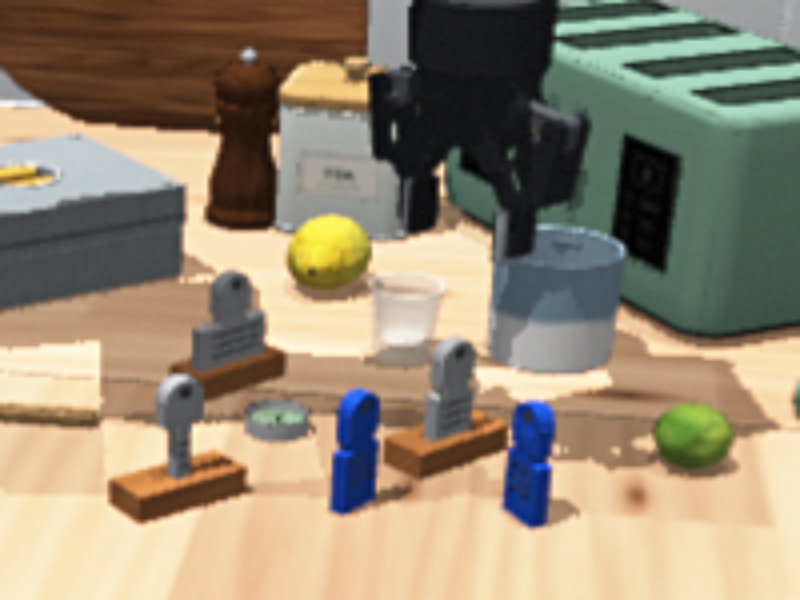

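This confirms the medium-bladed grey key, at crop pixel (450,390), as key_a. It is upright, with the gripper above it. Now I descend and grip.

```bash
python3 -m creep '[[[0,0,-0.02],[0,0,0],0.06],[[0,0,-0.04],[0,0,0],0.06],[[0,0,-0.06],[0,0,0],0.06],[[0,0,-0.08],[0,0,0],0.06],[[0,0,-0.09],[0,0,0],0.06],[[0,0,-0.096],[0,0,0],0.06],[[0,0,-0.096],[0,0,0],0.03],[[0,0,-0.096],[0,0,0],0.02],[[0,0,-0.096],[0,0,0],0.012],[[0,0,-0.096],[0,0,0],0.005],[[0,0,-0.096],[0,0,0],0.005],[[0,0,-0.096],[0,0,0],0.005],[[0,0,-0.096],[0,0,0],0.005]]' 30; python3 -c "
from h import *
o=bot.get_obs();print(o['wrist_force'],o['moment'],o['tcp_pos'])"
```

```text
time: 4.15
tcp_pos: [0.542, -0.2732, 0.0564]
orientation: [-0.035, 0.999, -0.001, 0.001]
wrist_force: [-0.5, 0.1, 5.8]
opening: 0.0097
grasp_force: 31.8
[-0.51229459  0.07411677  5.76481022] [ 0.04951489  0.009152   -0.00136108] [ 0.54202573 -0.27315432  0.05635961]
```

```bash
python3 -m creep '[[[0,0,0],[0,0,0],0.005],[[0,0,0],[0,0,0],0.005],[[0,0,0.005],[0,0,0],0.005],[[0,0,0.01],[0,0,0],0.005],[[0,0,0.02],[0,0,0],0.005],[[0,0,0.03],[0,0,0],0.005],[[0,0,0.05],[0,0,0],0.005],[[0,0,0.07],[0,0,0],0.005],[[0,0,0.09],[0,0,0],0.005],[[0,0,0.115],[0,0,0],0.005],[[0,0,0.115],[0,0,0],0.005],[[0,0,0.115],[0,0,0],0.005]]' 60; python3 - <<'E'
from h import *
print(bot.get_obs()['wrist_force'])
c=cap('side'); cv2.imwrite('pics/s2.png',cv2.resize(c['color'][150:270,300:430,::-1],(650,600)))
E
```

```text
time: 5.35
tcp_pos: [0.5414, -0.2728, 0.171]
orientation: [-0.035, 0.999, -0.0, 0.0]
wrist_force: [-0.1, 0.6, -0.7]
opening: 0.0094
grasp_force: 59.0
[-0.13124194  0.56149448 -0.6693503 ]
```

View pics/s2.png

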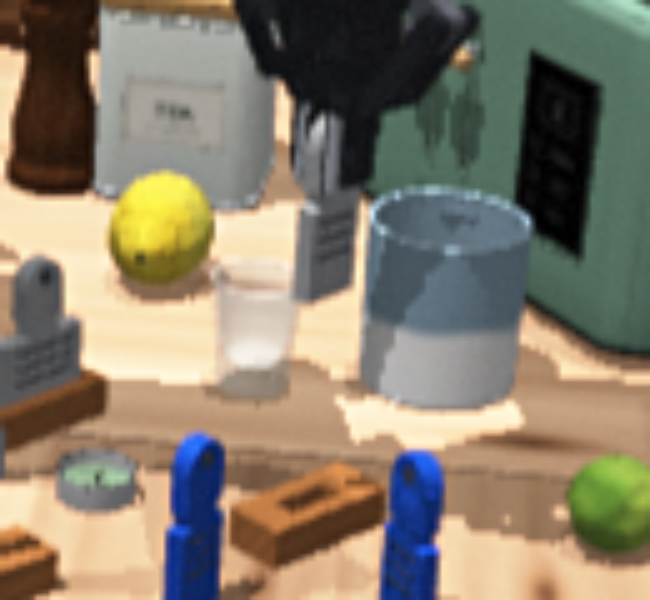

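Key_a hangs upright in the gripper and its stand is empty. Now I carry it over the keyway.

```bash
python3 -m creep '[[[0,0.01,0],[0,0,0],0.005],[[0,0.03,0],[0,0,0],0.005],[[0,0.06,0],[0,0,0],0.005],[[-0.003,0.09,0],[0,0,0],0.005],[[-0.006,0.12,0],[0,0,0],0.005],[[-0.009,0.15,0],[0,0,-0.02],0.005],[[-0.012,0.18,0],[0,0,-0.04],0.005],[[-0.015,0.21,0],[0,0,-0.06],0.005],[[-0.018,0.24,0],[0,0,-0.08],0.005],[[-0.021,0.27,0],[0,0,-0.1],0.005],[[-0.024,0.3,0],[0,0,-0.12],0.005],[[-0.027,0.33,0],[0,0,-0.136],0.005],[[-0.03,0.36,0],[0,0,-0.136],0.005],[[-0.0305,0.385,0],[0,0,-0.136],0.005],[[-0.0305,0.4,0],[0,0,-0.136],0.005],[[-0.0305,0.411,0],[0,0,-0.136],0.005],[[-0.0305,0.411,-0.01],[0,0,-0.136],0.005],[[-0.0305,0.411,-0.02],[0,0,-0.136],0.005],[[-0.0305,0.411,-0.025],[0,0,-0.136],0.005],[[-0.0305,0.411,-0.025],[0,0,-0.136],0.005]]'; python3 - <<'E'
from h import *
print(bot.get_obs()['wrist_force'],bot.get_obs()['joints'])
c=cap('side'); cv2.imwrite('pics/s3.png',cv2.resize(c['color'][110:230,190:320,::-1],(650,600)))
E
```

```text
time: 7.4
tcp_pos: [0.51, 0.1372, 0.1438]
orientation: [0.034, 0.999, -0.0, -0.002]
wrist_force: [0.1, 0.2, -0.0]
opening: 0.0089
grasp_force: 59.0
[ 0.14799321  0.17739807 -0.02417447] [ 1.31099531e-01  2.73303875e-01  1.73981674e+00 -2.37737778e-04
  1.13166695e+00 -1.37244825e+00]
```

View pics/s3.png

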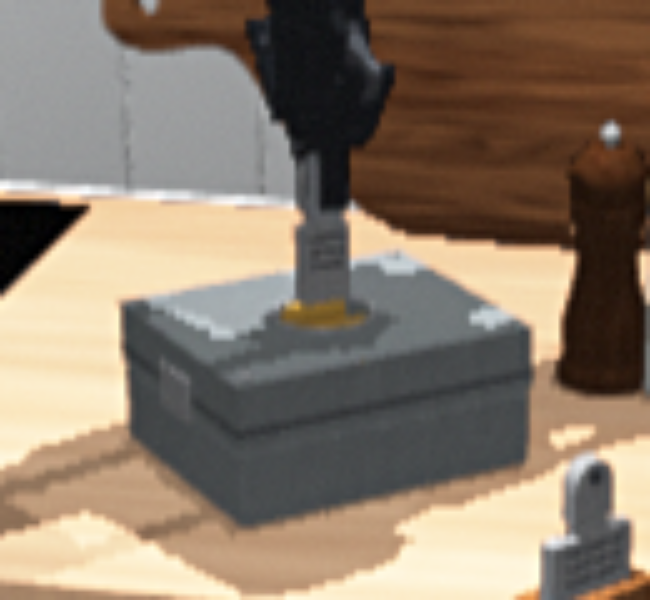

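The key sits just above the plug, in line with the slot. I lower it in stages and watch the force.

```bash
python3 -m creep '[[[0,0.001,-0.003],[0,0,0],0.005],[[0,0.001,-0.006],[0,0,0],0.005],[[0,0.001,-0.009],[0,0,0],0.005],[[0,0.001,-0.012],[0,0,0],0.005],[[0,0.001,-0.015],[0,0,0],0.005],[[0,0.001,-0.018],[0,0,0],0.005],[[0,0.001,-0.018],[0,0,0],0.005]]'
```

```text
time: 8.15
tcp_pos: [0.5105, 0.1392, 0.1268]
orientation: [0.033, 0.999, -0.0, -0.0]
wrist_force: [0.1, 0.2, -0.3]
opening: 0.0095
grasp_force: 59.0
```

```bash
python3 -m creep '[[[0,0,-0.004],[0,0,0],0.005],[[0,0,-0.008],[0,0,0],0.005],[[0,0,-0.012],[0,0,0],0.005],[[0,0,-0.016],[0,0,0],0.005],[[0,0,-0.02],[0,0,0],0.005],[[0,0,-0.022],[0,0,0],0.005],[[0,0,-0.024],[0,0,0],0.005],[[0,0,-0.0255],[0,0,0],0.005],[[0,0,-0.0255],[0,0,0],0.005]]'
```

```text
time: 9.05
tcp_pos: [0.5108, 0.1392, 0.1017]
orientation: [0.033, 0.999, 0.0, -0.0]
wrist_force: [0.5, -0.3, -1.0]
opening: 0.0089
grasp_force: 59.0
```

```bash
python3 -m creep '[[[0,0,-0.001],[0,0,0],0.005],[[0,0,-0.002],[0,0,0],0.005],[[0,0,-0.002],[0,0,0],0.005]]';  python3 -m creep '[[[0,0,-0.001],[0,0,0],0.005],[[0,0,-0.001],[0,0,0],0.005]]'
```

```text
time: 9.35
tcp_pos: [0.5111, 0.1393, 0.1004]
orientation: [0.033, 0.999, 0.0, 0.0]
wrist_force: [-0.7, 0.3, 3.7]
opening: 0.0094
grasp_force: 59.6
time: 9.55
tcp_pos: [0.5111, 0.1393, 0.1003]
orientation: [0.033, 0.999, 0.0, 0.001]
wrist_force: [-3.0, 0.5, 9.5]
opening: 0.0094
grasp_force: 60.6
```

The blade is on the floor: the TCP is at 0.1003, which matches 35 mm depth. Now I turn clockwise.

```bash
python3 -m creep '[[[0,0,0.001],[0,0,-0.05],0.005],[[0,0,0.001],[0,0,-0.12],0.005],[[0,0,0.001],[0,0,-0.19],0.005],[[0,0,0.001],[0,0,-0.26],0.005],[[0,0,0.001],[0,0,-0.33],0.005],[[0,0,0.001],[0,0,-0.4],0.005],[[0,0,0.001],[0,0,-0.47],0.005],[[0,0,0.001],[0,0,-0.54],0.005],[[0,0,0.001],[0,0,-0.6],0.005],[[0,0,0.001],[0,0,-0.6],0.005]]'; python3 -c "
from h import *
o=bot.get_obs();print(o['wrist_force'],o['moment'],o['joints'])"
```

```text
time: 10.55
tcp_pos: [0.5109, 0.1388, 0.1004]
orientation: [0.327, 0.945, -0.0, 0.0]
wrist_force: [-1.4, -1.8, 6.4]
opening: 0.0094
grasp_force: 59.8
[-1.4401909  -1.80440335  6.4456927 ] [-0.43318245  0.23990695 -0.04242526] [ 1.34381405e-01  3.16962027e-01  1.79978284e+00 -1.13728667e-03
  1.02448748e+00 -7.70581941e-01]
```

```bash
python3 -m creep '[[[0,0,0],[0,0,-0.07],0.005],[[0,0,0],[0,0,-0.14],0.005],[[0,0,0],[0,0,-0.21],0.005],[[0,0,0],[0,0,-0.28],0.005],[[0,0,0],[0,0,-0.35],0.005],[[0,0,0],[0,0,-0.42],0.005],[[0,0,0],[0,0,-0.49],0.005],[[0,0,0],[0,0,-0.56],0.005],[[0,0,0],[0,0,-0.62],0.005],[[0,0,0],[0,0,-0.62],0.005]]'; python3 -c "
from h import *
o=bot.get_obs();print(o['wrist_force'],o['moment'],o['joints'])"
```

```text
time: 11.55
tcp_pos: [0.5111, 0.1389, 0.1004]
orientation: [0.599, 0.801, -0.0, 0.001]
wrist_force: [-0.8, -1.5, 5.5]
opening: 0.0093
grasp_force: 59.9
[-0.79439748 -1.46542272  5.52509085] [-0.36311723  0.22258286 -0.04256228] [ 1.34467041e-01  3.17036277e-01  1.79965652e+00 -9.01388178e-04
  1.02416597e+00 -1.51313279e-01]
```

```bash
python3 -m creep '[[[0,0,0],[0,0,-0.04],0.005],[[0,0,0],[0,0,-0.08],0.005],[[0,0,0],[0,0,-0.1],0.005],[[0,0,0],[0,0,-0.1],0.005]]'; python3 -c "
from h import *
o=bot.get_obs();print(o['wrist_force'],o['moment'],o['joints'])"
```

```text
time: 11.95
tcp_pos: [0.5111, 0.1389, 0.1004]
orientation: [0.638, 0.77, 0.0, 0.001]
wrist_force: [-0.8, -2.3, 4.7]
opening: 0.0091
grasp_force: 59.9
[-0.75105346 -2.26986927  4.72146309] [-0.39140955  0.21544284 -0.07609065] [ 1.34485593e-01  3.17024257e-01  1.79964392e+00 -8.55507338e-04
  1.02416370e+00 -5.21208997e-02]
```

```bash
for i in 1 2; do python3 -m creep '[[[0,0,0],[0,0,-0.03],0.005],[[0,0,0],[0,0,-0.06],0.005],[[0,0,0],[0,0,-0.06],0.005]]'; python3 -c "
from h import *
o=bot.get_obs();print(o['wrist_force'],o['moment'],o['joints'][5])"; done
```

```text
time: 12.25
tcp_pos: [0.5111, 0.1389, 0.1004]
orientation: [0.66, 0.751, -0.0, 0.001]
wrist_force: [-1.3, -2.1, 6.0]
opening: 0.0087
grasp_force: 59.9
[-1.34422435 -2.08336504  6.04176982] [-0.29329569  0.27748257  0.39065536] 0.006958162169338234
time: 12.55
tcp_pos: [0.511, 0.139, 0.1004]
orientation: [0.681, 0.732, -0.0, 0.001]
wrist_force: [-1.8, -0.7, 5.0]
opening: 0.0096
grasp_force: 70.0
[-1.76520205 -0.70026775  4.95480345] [-0.12564082  0.31231232  1.33175602] 0.06467548667995389
```

The moment rose to 1.3 N m, well above the plug's 0.08 friction, so the plug is at its stop. I relax the twist, open and retreat upward.

```bash
python3 -m creep '[[[0,0,0.0005],[0,0,0.03],0.005],[[0,0,0.0005],[0,0,0.055],0.005],[[0,0,0.0005],[0,0,0.055],0.005],[[0,0,0.0005],[0,0,0.055],0.015],[[0,0,0.0005],[0,0,0.055],0.03],[[0,0,0.0005],[0,0,0.055],0.05],[[0,0,0.0005],[0,0,0.055],0.05],[[0,0,0.0005],[0,0,0.055],0.05],[[0,0,0.0005],[0,0,0.055],0.05],[[0,0,0.01],[0,0,0.055],0.05],[[0,0,0.03],[0,0,0.055],0.05],[[0,0,0.06],[0,0,0.055],0.05],[[0,0,0.09],[0,0,0.055],0.05],[[-0.02,-0.02,0.12],[0,0,0.055],0.05],[[-0.06,-0.06,0.14],[0,0,0.055],0.05],[[-0.1,-0.1,0.14],[0,0,0.055],0.05],[[-0.12,-0.14,0.14],[0,0,0.055],0.05],[[-0.12,-0.18,0.14],[0,0,0.055],0.05],[[-0.12,-0.22,0.14],[0,0,0.055],0.05],[[-0.12,-0.22,0.14],[0,0,0.055],0.05]]'; python3 - <<'E'
from h import *
a=cap('side')['color'][110:230,190:320,::-1]; c=cap('top'); X=world(c)
b=c['color'][160:225,145:215,::-1]
cv2.imwrite('pics/s4.png',np.hstack([cv2.resize(a,(400,400)),cv2.resize(b,(400,400))]))
x=X[165:215,150:210]; p=x[(x[...,2]>.1)&(x[...,2]<.15)]
print(len(p),p.mean(0),np.percentile(p[:,2],95),cv2.minAreaRect(p[:,:2].astype(np.float32)*1000))
p=x[(x[...,2]>.035)&(x[...,2]<.065)]; print(len(p),cv2.minAreaRect(p[:,:2].astype(np.float32)*1000))
E
```

```text
time: 14.55
tcp_pos: [0.3911, -0.0852, 0.241]
orientation: [0.666, 0.746, -0.001, 0.002]
wrist_force: [-0.5, 0.8, -0.0]
opening: 0.05
grasp_force: 0.0
89 [0.50934406 0.13600498 0.12397136] 0.13372108782920206 ((509.95361328125, 137.79537963867188), (10.712676048278809, 23.858762741088867), 10.35983943939209)
60 ((513.1566162109375, 141.62258911132812), (19.53936767578125, 44.85990524291992), 25.958332061767578)
```

View pics/s4.png

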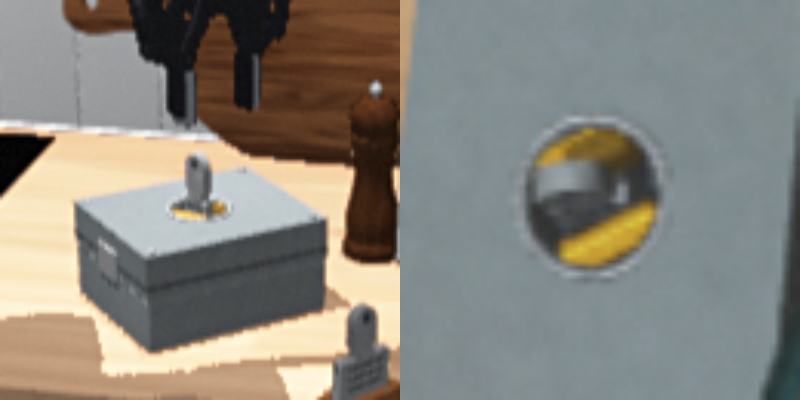

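The key stands upright in the plug at crop pixel (585,190) of the top view. Its top is at z = 0.134, so the blade is fully home. The slot has gone from about -4° to -64°, which is 60° and so the stop. The gripper is clear, so I hand in.

```bash
python3 -c "
from plant import bot
print(bot.sign_off())"
```

```text
the job is handed in; nothing more can be done
None
```

Key_a is standing fully home in the lock, turned about 60° clockwise to its stop and released; the job was handed in at about 14.7 s.

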